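Find the lid that fits the stilt tub and snap it on

TASK

Close the open tub of kiln stilts: only one of the three look-alike lids fits its rim, so try them until you find it, then press that lid fully home, level and snapped down all round. Leave the lids that do not fit lying flat on the bench, right way up, and do not disturb the bowl, the brush pot or the wooden rib.

Things in the scene. Friction and masses are not known exactly. Their poses are not given: they have to be found in the camera images.
- tub: Open white plastic tub, straight-sided, 100 mm outside diameter, wall 3.5 mm, 95 mm high, half full of small white kiln stilts. It stands upright and firm on the bench and does not shift. Six springy snap nubs stand 4.5 mm out from the wall, 7 mm below the rim; a lid may snap over them on one side first. Origin: centre of its underside, z up.
- tub_rim (a point): Centre of the tub's mouth, level with the rim's top, 95 mm above the bench. A lid set on within 2 mm of centre, turned any way, that fits drops over the rim onto the nubs (disc 8 mm above rim); pressed at its middle with 10 to 20 N it snaps home: disc on the rim, bar centre 15 mm and bar top 27 mm above this point. A lid that does not fit stands with its disc 13 mm above the rim, pressed or not.
- lid_a_grip (a point): One of three white push-on lids, alike from above; the letters say nothing about the fit. 124 mm disc with a straight grip bar across its middle, 12 mm wide, 60 long, 24 high. 70 g. Starts right way up on its skirt, on the bench. This point: middle of the bar, 28 mm above the lid's bottom; x along the bar, z up.
- lid_b_grip (a point): Another of the three lids; point and axes as for lid_a_grip. All three measure, from the bottom of the skirt: underside of the disc 13 mm up, top of the disc 16 mm (a 1.5 mm raised edge runs round it), top of the grip bar 40 mm.
- lid_c_grip (a point): Another of the three lids; sizes, point and axes as for lid_a_grip and lid_b_grip. The lids differ only underneath, in the diameter of the channel that takes the tub's rim, so which one fits is found by trying.
- bowl: Bystander: unfired clay bowl, 120 mm across, 45 mm high, standing on the far side of the work; origin at the centre of its underside.
- brush_pot: Bystander: small terracotta pot of brushes, 80 mm across, 190 mm high with the brushes, to the robot's right; origin at the centre of its underside.
- rib: Bystander: flat wooden potter's rib, 110 x 55 x 8 mm, lying to the robot's left; origin at the centre of its underside.
Mind the look-alikes: they are no part of the job. Leave any pink look-alike of the part that bears lid_a_grip alone.

How it is judged:
By the outcome, as a careful person would: the job done as asked, in the order asked, and still so for the second after the job is handed in, with the robot touching nothing.
It also fails if it takes over 72 s, if anything falls off the work surface, if the arm or the gripper's body presses on something with over 40 N, if the wrist force passes 120 N, or if a joint passes its speed limit or range.

ROBOT

A 7-joint arm with a two-finger parallel gripper is mounted at the origin on the work surface. World frame = base frame: x ahead of the robot, y to its left, z up, the work surface at z = 0. Lengths are in m, angles in degrees, forces in N, time in s.
With the tool pointing down it reaches from about 0.35 to 0.9 m from the base axis. Payload 8.1 kg.
Tool frame: the origin (TCP) lies midway between the tips of the shut fingers; the grasp point (between the pads) lies 19 mm behind it; z points along the fingers, y is the line along which they close (so a half turn about z gives the same grasp; the last joint's range is limited). The gripper opens to 92 mm and grips with 3 to 60 N. Pads are 19 mm wide; open, the fingers measure 130 mm over their backs; the gripper's body (75 mm by 190 mm) begins 47 mm behind the grasp point.
Start: joints at [57.261, 24.895, 1.432, 90.138, -0.665, 64.973, -4.303], TCP at [0.282, -0.558, 0.227] pointing down, gripper open.
Joint ranges: [-149.89, 149.89], [-25.12, 119.58], [-72.63, 75.52], [4.76, 147.25], [-75.54, 255.54], [6.69, 114.76], [-157.13, 157.13]. Speed limits (degrees/s): [127.2, 127.2, 172.46, 172.46, 180, 180, 180].

INTERFACE

Orientations are given as a 3x3 rotation matrix whose columns are the frame's x, y, z axes.
In Python, from station import sensors, eyes, hand_in gives the robot as it stands.
- The arm moves only by the tool apply_moves, never from a script. Its argument "plan" is a list of rows, each an object of numbers: "gripper": the opening, from -1 (shut) to 1 (fully open); "tx", "ty", "tz": the shift along the tool's x, y, z in m; "spin": the turn about the tool's z in degrees. A call has exactly 8 rows; each row is the pose to reach, as a shift and turn from the pose commanded when the call began, along the tool's axes at that moment; what a row does not reach only later rows make up. A row lasts 1/10 s, in which the tool goes at most 50 mm and 8.59 degrees, less where a joint would pass 70% of its speed; a pose out of reach is approached as far as the arm can. A call with a gripper value outside its range is refused whole. The fingers move at their own pace and stop on an object; "squeeze" is the grip in N (left out, the last holds). Time passes only in rows, so rows that repeat a pose let the fingers close, or fill a call up. It gives the time, the measured TCP pose, the force, the opening and the grip force at its end, in the units of the state.
- sensors.get_state(): the state, without advancing time (a new reading comes with each control period).
- eyes.camera(name): name is "scene" or "top" or "wrist"; returns the picture (400x640x3 uint8, blue, green, red); there is no depth.
- eyes.camera_model(name): a dict with "intrinsics" (3x3 intrinsics, pixels), "world_to_cam" (4x4, takes a point from world to camera coordinates); the wrist camera has in their place "mount" (4x4, takes a point from camera to tool coordinates, whose origin is the TCP and whose axes are the flange's). Camera axes: x right, y down, z forward; pixel columns grow to the right and rows downward; lengths in m; the calibration is good to about 2 mm. A picture is of the moment at which its call begins: read the wrist's pose just before it. camera_model takes no time and is no camera call.
- hand_in(): hands the job in; it is judged then, once.
The state is a dict: "time": time; "q": joint angles; "joint_velocities": joint speeds; "effort": joint torques, N m; "ee_pos": TCP position; "orientation": TCP orientation; "contact_force": force on the tool from outside, world axes, zero at the start; "ft_torque": the same for the moment, N m; "opening": opening from 0.0 (shut) to 1.0 (fully open); "grasp_force": force on a finger pad.
Only numpy, scipy, OpenCV 4.12 (cv2) and the standard library are available. Lean on these libraries where they do the work, as an engineer would, in place of code of your own. Each camera call takes 0.05 s, during which the arm holds its last target. There are 200 camera calls.

## Working session

There is one attempt and no reset: what is moved stays moved. The work goes in short steps, Python scripts to look and compute and a tool call to move; the robot and the scene stay as the last step left them, time stands still between calls to the robot, and variables do not carry over. Pictures are saved under pics/ and viewed, at most 10 in all, crops included, and the job is handed in when it is done.

Besides the shell and the picture viewer there is one more tool, called after "Call:" as name(argument=value, ...), one argument or row to a line, values as JSON. apply_moves: Moves the arm, as the interface text tells. Its arguments: {"type":"object","properties":{"plan":{"type":"array"},"squeeze":{"type":"number"}},"required":["plan"]}

```bash
mkdir -p pics; ls; python3 - <<'E'
from station import sensors, eyes
import cv2,numpy as np
np.set_printoptions(precision=4,suppress=True)
s=sensors.get_state()
for k,v in s.items(): print(k,np.array(v))
for n in("top","scene"): cv2.imwrite(f"pics/{n}0.png",eyes.camera(n))
for n in("top","scene","wrist"): print(n,eyes.camera_model(n))
E
```

```text
pics
time 0.0
q [57.2605 24.9351  1.4312 90.1892 -0.6646 64.9725 -4.302 ]
joint_velocities [-0.0227  0.0708  0.0346  0.0548  0.08    0.0347  0.0604]
effort [  0.0003 -66.7835   0.9857 -31.4459  -0.0605   0.0427   0.0002]
ee_pos [ 0.2821 -0.5571  0.226 ]
orientation [[ 0.8921  0.4518 -0.0008]
 [ 0.4518 -0.8921  0.0013]
 [-0.0001 -0.0015 -1.    ]]
contact_force [-0.4741 -0.0301  0.2938]
ft_torque [0.0126 0.0484 0.0364]
grasp_force 0.0
opening 1.0031117523125501
top {'intrinsics': array([[378.3072,   0.    , 315.2243],
       [  0.    , 378.3072, 203.8615],
       [  0.    ,   0.    ,   1.    ]]), 'world_to_cam': array([[-0.0212, -0.9998,  0.0027,  0.0266],
       [-0.9936,  0.0208, -0.1108,  0.5189],
       [ 0.1107, -0.0051, -0.9938,  1.1979],
       [ 0.    ,  0.    ,  0.    ,  1.    ]])}
scene {'intrinsics': array([[384.2877,   0.    , 322.2942],
       [  0.    , 384.2877, 200.462 ],
       [  0.    ,   0.    ,   1.    ]]), 'world_to_cam': array([[ 0.6832,  0.73  , -0.0173, -0.3791],
       [ 0.425 , -0.4168, -0.8035, -0.1427],
       [-0.5938,  0.5416, -0.595 ,  1.5011],
       [ 0.    ,  0.    ,  0.    ,  1.    ]])}
wrist {'intrinsics': array([[303.012 ,   0.    , 322.111 ],
       [  0.    , 303.012 , 201.8679],
       [  0.    ,   0.    ,   1.    ]]), 'mount': array([[ 0.0005, -0.9607, -0.2778,  0.0752],
       [ 1.    ,  0.0004,  0.0003, -0.0005],
       [-0.0002, -0.2778,  0.9607, -0.1573],
       [ 0.    ,  0.    ,  0.    ,  1.    ]])}
```

View pics/top0.png

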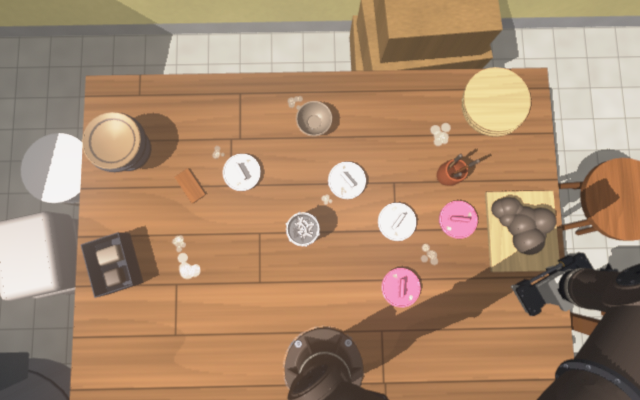

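View pics/scene0.png

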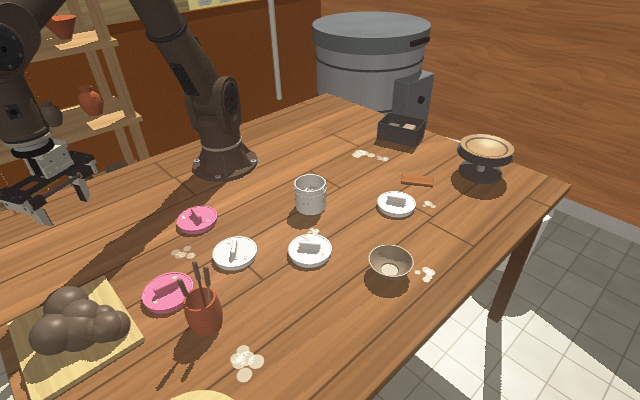

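The white lids are at (241,172), (347,181) and (397,222), and these are the real ones. The pink discs at (458,219) and (401,287) are look-alikes to leave alone. The tub, with stilts inside, is at (303,229), the bowl at (314,119), the brush pot at (452,171) and the rib at (190,186). I'll enlarge one crop to confirm and measure.

```bash
cat >h.py <<'E'
import numpy as np,cv2
from station import sensors,eyes
np.set_printoptions(precision=4,suppress=True)
def ray(n,uv,z,st=None):
    "pixel -> world point on plane z"
    m=eyes.camera_model(n); d=np.linalg.inv(m["intrinsics"])@[uv[0],uv[1],1]
    if n=="wrist":
        M=np.array(m["mount"]);R=np.array(st["orientation"])
        o=R@M[:3,3]+st["ee_pos"]; d=R@M[:3,:3]@d
    else:
        W=np.array(m["world_to_cam"]);o=-W[:3,:3].T@W[:3,3];d=W[:3,:3].T@d
    return o+d*(z-o[2])/d[2]
def proj(n,p,st=None):
    m=eyes.camera_model(n)
    if n=="wrist":
        M=np.array(m["mount"]);R=np.array(st["orientation"])
        c=M[:3,:3].T@(R.T@(np.array(p)-st["ee_pos"])-M[:3,3])
    else: c=(np.array(m["world_to_cam"])@[*p,1])[:3]
    u=np.array(m["intrinsics"])@c; return u[:2]/u[2]
E
python3 - <<'E'
from h import *
im=cv2.imread("pics/top0.png")
hsv=cv2.cvtColor(im,cv2.COLOR_BGR2HSV)
w=((hsv[...,1]<50)&(hsv[...,2]>150)).astype(np.uint8)
n,l,st,c=cv2.connectedComponentsWithStats(w)
for i in range(1,n):
    if st[i,4]>300 and 150<c[i][0]<500:
        pts=np.argwhere(l==i)[:,::-1]
        hull=cv2.convexHull(pts.astype(np.int32))
        W=np.array([ray("top",p[0],.016)[:2] for p in hull])
        A=np.c_[2*W,np.ones(len(W))];s=np.linalg.lstsq(A,(W**2).sum(1),rcond=None)[0]
        print(c[i],st[i],s[:2],np.sqrt(s[2]+s[:2]@s[:2]))
for uv,z in(((303,229),.095),((314,119),.045),((452,171),.05),((190,186),0),((458,219),.016),((401,287),.016)): print(uv,ray("top",uv,z))
cv2.imwrite("pics/crop.png",cv2.resize(im[145:255,215:425],None,fx=3.8,fy=3.8,interpolation=cv2.INTER_CUBIC))
E
```

```text
[258.4812  49.1514] [ 163   21  188   53 8310] [1.0913 0.217 ] 0.2745540460562262
[241.3503 171.8485] [ 223  154   38   37 1122] [0.6328 0.2576] 0.06252215186161661
[346.6643 179.9141] [ 328  162   38   37 1129] [ 0.5985 -0.0899] 0.06269550351432619
[396.7009 221.3445] [ 378  203   39   38 1167] [ 0.4583 -0.2491] 0.06260168135489579
[303.1167 228.9905] [286 212  34  34 840] [0.4403 0.0591] 0.05543845799196524
[187.4252 267.495 ] [178 254  22  24 301] [0.3322 0.4295] 0.03950759691331649
(303, 229) [0.4358 0.0548 0.095 ]
(314, 119) [0.7978 0.0138 0.045 ]
(452, 171) [ 0.6143 -0.4269  0.05  ]
(190, 186) [0.5912 0.4316 0.    ]
(458, 219) [ 0.4613 -0.4495  0.016 ]
(401, 287) [ 0.2474 -0.2532  0.016 ]
```

View pics/crop.png

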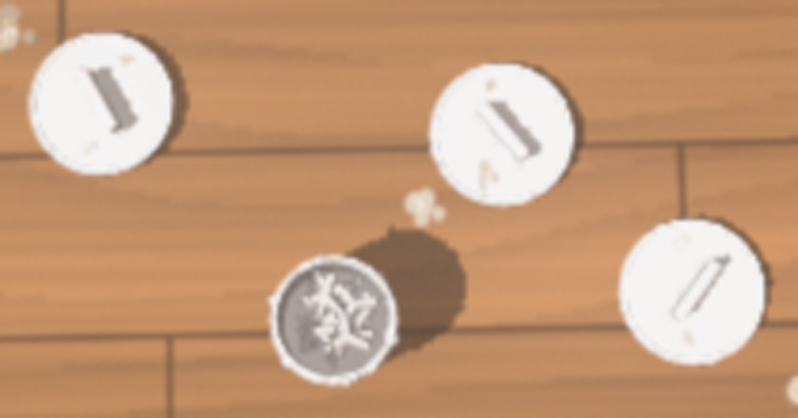

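```bash
cat >>h.py <<'E'
def go(p,yaw=None):
    "tool-frame shift/spin to world point p with tool x at world yaw (mod 180)"
    s=sensors.get_state();R=np.array(s["orientation"])
    cur=np.degrees(np.arctan2(R[1,0],R[0,0]));sp=0 if yaw is None else -((yaw-cur+90)%180-90)
    print("shift",R.T@(np.array(p)-s["ee_pos"]),"spin",round(sp,2),"yaw now",round(cur,2))
def see(name,z=.0175,lo=.055,hi=.07,thr=55):
    "wrist picture: circle fits (world) of white blobs"
    s=sensors.get_state();im=eyes.camera("wrist");cv2.imwrite(f"pics/{name}.png",im)
    h=cv2.cvtColor(im,cv2.COLOR_BGR2HSV);w=((h[...,1]<thr)&(h[...,2]>140)).astype(np.uint8)
    n,l,st,c=cv2.connectedComponentsWithStats(w)
    for i in range(1,n):
        if st[i,4]<1500: continue
        hull=cv2.convexHull(np.argwhere(l==i)[:,::-1].astype(np.int32))
        W=np.array([ray("wrist",p[0],z,s)[:2] for p in hull]);k=np.ones(len(W),bool)
        for _ in range(8):
            q=np.linalg.lstsq(np.c_[2*W,np.ones(len(W))][k],(W[k]**2).sum(1),rcond=None)[0]
            r=np.sqrt(q[2]+q[:2]@q[:2]);e=abs(np.hypot(*(W-q[:2]).T)-r);k=e<max(.0015,1.5*np.median(e))
        print("blob",c[i],st[i],"centre",q[:2],"r",r,"res",np.median(e))
    return s,im
E
python3 -c "
from h import *
go([.458,-.249,.16],-39.5)"
```

```text
shift [ 0.2961 -0.1954  0.0663] spin 66.35 yaw now 26.85
```

Call:
apply_moves(
  plan=[
    {"gripper": 0, "tx": 0.296, "ty": -0.195, "tz": 0.066, "spin": 66},
    {"gripper": 0, "tx": 0.296, "ty": -0.195, "tz": 0.066, "spin": 66},
    {"gripper": 0, "tx": 0.296, "ty": -0.195, "tz": 0.066, "spin": 66},
    {"gripper": 0, "tx": 0.296, "ty": -0.195, "tz": 0.066, "spin": 66},
    {"gripper": 0, "tx": 0.296, "ty": -0.195, "tz": 0.066, "spin": 66},
    {"gripper": 0, "tx": 0.296, "ty": -0.195, "tz": 0.066, "spin": 66},
    {"gripper": 0, "tx": 0.296, "ty": -0.195, "tz": 0.066, "spin": 66},
    {"gripper": 0, "tx": 0.296, "ty": -0.195, "tz": 0.066, "spin": 66},
  ],
  squeeze=30,
)

```text
time: 0.9
ee_pos: [0.4598, -0.2457, 0.1599]
orientation: [[0.775, -0.633, -0.001], [-0.633, -0.775, 0.002], [-0.002, -0.001, -1.0]]
contact_force: [-0.5, 0.0, -0.1]
opening: 0.501
grasp_force: 0.0
```

```bash
python3 -c "
from h import *
s,im=see('w1')
print(s['ee_pos'],s['opening'],s['time'],s['q'])
go([.458,-.249,.16],-39.5)"
```

```text
blob [116.7501 178.4809] [   55   119   124   120 10377] centre [ 0.5975 -0.0901] r 0.06150014730437009 res 0.0001112558310618593
blob [326.2065 186.2044] [  266   127   121   119 10994] centre [ 0.4583 -0.249 ] r 0.06151862973920082 res 0.00010843365282798417
[ 0.4598 -0.2457  0.1599] 0.5006493271189 0.9 [  15.9987   19.3275    8.1191  109.8392   -3.545    51.1353 -103.3404]
shift [ 0.0017  0.0073 -0.0008] spin -0.25 yaw now -39.75
```

View pics/w1.png

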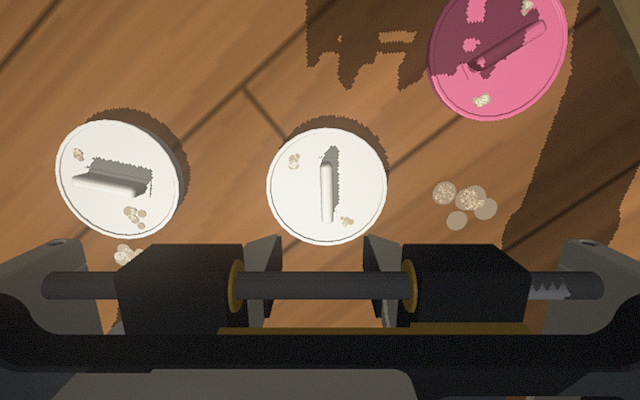

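```bash
python3 -c "
from h import *
s=sensors.get_state();print(s['time'],s['ee_pos'],s['joint_velocities'])
for a,b in(((325,163),(328,219)),((78,180),(145,190))):
  d=ray('wrist',a,.04,s)-ray('wrist',b,.04,s);print(np.degrees(np.arctan2(d[1],d[0])))
go([.4583,-.249,.020],-39.5)"
```

```text
0.95 [ 0.4614 -0.2423  0.1592] [ 3.8967 -0.2071 -0.431  -0.683   1.0092  1.3201 21.9038]
-36.51335666666149
41.37000437899553
shift [0.0023 0.0074 0.1392] spin -0.25 yaw now -39.75
```

Call:
apply_moves(
  plan=[
    {"gripper": 0, "tx": 0.001, "ty": 0.003, "tz": 0.04, "spin": -2},
    {"gripper": 0, "tx": 0.001, "ty": 0.003, "tz": 0.08, "spin": -2},
    {"gripper": 0, "tx": 0.001, "ty": 0.003, "tz": 0.08, "spin": -2},
    {"gripper": 0, "tx": 0.001, "ty": 0.003, "tz": 0.08, "spin": -2},
    {"gripper": 0, "tx": 0.001, "ty": 0.003, "tz": 0.08, "spin": -2},
    {"gripper": 0, "tx": 0.001, "ty": 0.003, "tz": 0.08, "spin": -2},
    {"gripper": 0, "tx": 0.001, "ty": 0.003, "tz": 0.08, "spin": -2},
    {"gripper": 0, "tx": 0.001, "ty": 0.003, "tz": 0.08, "spin": -2},
  ],
)

```text
time: 1.75
ee_pos: [0.4577, -0.2531, 0.0816]
orientation: [[0.797, -0.604, 0.001], [-0.604, -0.797, -0.001], [0.001, -0.0, -1.0]]
contact_force: [0.2, -0.8, 0.2]
opening: 0.499
grasp_force: 0.0
```

```bash
python3 -c "
from h import *
s,im=see('w2')
s=sensors.get_state();print(s['time'],s['ee_pos'],s['joint_velocities'])
go([.4583,-.249,.020],-37.5)"
```

```text
blob [ 57.1965 188.5988] [    0   115   124   152 11149] centre [ 0.5972 -0.0904] r 0.06133266411575468 res 0.00011637855339269657
blob [318.39   204.7645] [  239   138   159   134 15457] centre [ 0.4583 -0.2492] r 0.06124300963609302 res 0.00014464256884116553
1.8 [ 0.4576 -0.253   0.0814] [ 0.0069  0.3231 -0.1507  0.1936 -0.1449 -0.0943  0.0835]
shift [-0.0019 -0.0036  0.0614] spin 0.36 yaw now -37.14
```

Call:
apply_moves(
  plan=[
    {"gripper": 0, "tx": -0.002, "ty": -0.0035, "tz": 0.03, "spin": 0.3},
    {"gripper": 0, "tx": -0.002, "ty": -0.0035, "tz": 0.0605, "spin": 0.3},
    {"gripper": 0, "tx": -0.002, "ty": -0.0035, "tz": 0.0605, "spin": 0.3},
    {"gripper": 0, "tx": -0.002, "ty": -0.0035, "tz": 0.0605, "spin": 0.3},
    {"gripper": -1, "tx": -0.002, "ty": -0.0035, "tz": 0.0605, "spin": 0.3},
    {"gripper": -1, "tx": -0.002, "ty": -0.0035, "tz": 0.0605, "spin": 0.3},
    {"gripper": -1, "tx": -0.002, "ty": -0.0035, "tz": 0.0605, "spin": 0.3},
    {"gripper": -1, "tx": -0.002, "ty": -0.0035, "tz": 0.0605, "spin": 0.3},
  ],
  squeeze=40,
)

```text
time: 2.6
ee_pos: [0.458, -0.249, 0.0208]
orientation: [[0.794, -0.608, 0.001], [-0.608, -0.794, -0.0], [0.001, -0.0, -1.0]]
contact_force: [-0.6, 0.6, -0.1]
opening: 0.203
grasp_force: 0.0
```

Call:
apply_moves(
  plan=[
    {"gripper": -1, "tx": 0, "ty": 0, "tz": 0, "spin": 0},
    {"gripper": -1, "tx": 0, "ty": 0, "tz": 0, "spin": 0},
    {"gripper": -1, "tx": 0, "ty": 0, "tz": -0.02, "spin": 0},
    {"gripper": -1, "tx": 0, "ty": 0, "tz": -0.05, "spin": -6},
    {"gripper": -1, "tx": 0, "ty": 0, "tz": -0.08, "spin": -14},
    {"gripper": -1, "tx": 0, "ty": 0, "tz": -0.11, "spin": -22},
    {"gripper": -1, "tx": 0, "ty": 0, "tz": -0.14, "spin": -30},
    {"gripper": -1, "tx": 0, "ty": 0, "tz": -0.17, "spin": -38},
  ],
)

```text
time: 3.4
ee_pos: [0.4574, -0.2488, 0.1914]
orientation: [[1.0, 0.015, -0.0], [0.015, -1.0, -0.0], [-0.0, 0.0, -1.0]]
contact_force: [1.4, 0.2, -1.2]
opening: 0.131
grasp_force: 40.0
```

```bash
python3 -c "
from h import *
go([.366,-.066,.195],60)"
```

```text
shift [-0.0885 -0.1842 -0.0036] spin -59.12 yaw now 0.88
```

Call:
apply_moves(
  plan=[
    {"gripper": -1, "tx": -0.012, "ty": -0.025, "tz": 0, "spin": -8.5},
    {"gripper": -1, "tx": -0.028, "ty": -0.06, "tz": 0, "spin": -17},
    {"gripper": -1, "tx": -0.046, "ty": -0.096, "tz": 0, "spin": -25.5},
    {"gripper": -1, "tx": -0.064, "ty": -0.132, "tz": 0, "spin": -34},
    {"gripper": -1, "tx": -0.08, "ty": -0.164, "tz": 0, "spin": -42},
    {"gripper": -1, "tx": -0.088, "ty": -0.18, "tz": 0, "spin": -50},
    {"gripper": -1, "tx": -0.089, "ty": -0.184, "tz": 0, "spin": -58},
    {"gripper": -1, "tx": -0.089, "ty": -0.184, "tz": 0, "spin": -58},
  ],
)

```text
time: 4.2
ee_pos: [0.3665, -0.0651, 0.1903]
orientation: [[0.518, 0.855, 0.0], [0.855, -0.518, -0.0], [-0.0, 0.0, -1.0]]
contact_force: [-0.5, 0.0, -1.4]
opening: 0.131
grasp_force: 40.0
```

```bash
python3 -c "
from h import *
s,im=see('w3',.095,thr=70)
print(s['ee_pos'],s['orientation'])
s=sensors.get_state();print(s['time'],s['ee_pos'],s['joint_velocities'])
"
```

```text
blob [326.163   53.4455] [ 249    0  137   98 1724] centre [0.4356 0.0561] r 0.05060174976913046 res 0.0013279094027340219
blob [526.351   86.0179] [  462    23   127   128 12104] centre [ 0.5519 -0.0676] r 0.04737768577400714 res 0.0003481340846823548
blob [321.4975 196.5038] [  216   139   213   113 16190] centre [ 0.3453 -0.0991] r 0.09595616743182739 res 0.00017169881561557299
[ 0.3665 -0.0651  0.1903] [[ 0.5184  0.8551  0.    ]
 [ 0.8551 -0.5184 -0.0002]
 [-0.0002  0.0001 -1.    ]]
4.25 [ 0.3669 -0.0658  0.1903] [ 0.3796  0.527   1.1069 -0.5578 -0.0194  0.0235 -2.5406]
```

View pics/w3.png

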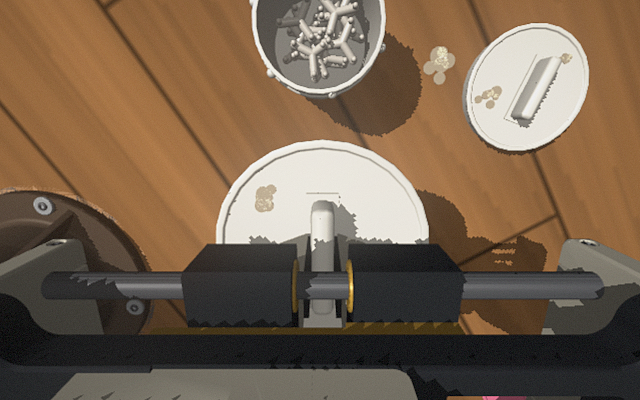

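```bash
cat >>h.py <<'E'
def ring(n,im,s,z,r,c0,band=.006,thr=70,vmin=140,rowmax=400):
    "outer edge of white ring of radius r near c0: radial scan, robust fit with known r"
    from scipy.optimize import least_squares
    h=cv2.cvtColor(im,cv2.COLOR_BGR2HSV);w=((h[...,1]<thr)&(h[...,2]>vmin)).astype(float)
    c=np.array(c0,float)
    for it in range(3):
        P=[]
        for a in np.radians(np.arange(0,360,2)):
            rr=np.arange(r+band,r-band,-.0002)
            uv=np.array([proj(n,[c[0]+q*np.cos(a),c[1]+q*np.sin(a),z],s) for q in rr])
            ok=(uv[:,0]>1)&(uv[:,0]<638)&(uv[:,1]>1)&(uv[:,1]<rowmax)
            if not ok.all(): continue
            v=cv2.remap(w.astype(np.float32),uv[None,:,0].astype(np.float32),uv[None,:,1].astype(np.float32),1)[0]
            k=np.argmax(v>.5)
            if k>0: P.append(c+rr[k]*np.array([np.cos(a),np.sin(a)]))
        P=np.array(P);f=least_squares(lambda x:np.hypot(*(P-x[:2]).T)-x[2],[*c,r],loss="soft_l1",f_scale=.0004);c=f.x[:2]
    e=np.abs(f.fun);print(n,"ring centre",f.x,"n",len(P),"med",np.median(e));return f.x
def tocam(s,p): return np.array(s["orientation"]).T@(np.array(p)-s["ee_pos"])
E
python3 - <<'E'
from h import *
s=dict(ee_pos=np.array([.3665,-.0651,.1903]),orientation=np.array([[ 0.5184,0.8551,0],[0.8551,-0.5184,-0.0002],[-0.0002,.0001,-1]]))
im=cv2.imread("pics/w3.png")
ring("wrist",im,s,.095,.05,[.4356,.0561])
ring("top",cv2.imread("pics/top0.png"),None,.095,.05,[.4356,.0561])
zl=.1903-.0208+.0175
c=ring("wrist",im,s,zl,.0615,[.3665,-.0651],rowmax=235)
print(tocam(s,[c[0],c[1],zl]))
E
```

```text
Traceback (most recent call last):
  File "h.py", line 48, in ring
    uv=np.array([proj(n,[c[0]+q*np.cos(a),c[1]+q*np.sin(a),z],s) for q in rr])
                 ~~~~^^^^^^^^^^^^^^^^^^^^^^^^^^^^^^^^^^^^^^^^^^^
  File "h.py", line 14, in proj
    m=eyes.camera_model(n)
ValueError: time passes only in moves, steps and waits
```

```bash
sed -i 's/eyes\.camera_model(n)/CM(n)/; s/^def ray/import functools\nCM=functools.cache(lambda n:eyes.camera_model(n))\ndef ray/' h.py
cat >t.py <<'E'
from h import *
s=dict(ee_pos=np.array([.3665,-.0651,.1903]),orientation=np.array([[ 0.5184,0.8551,0],[0.8551,-0.5184,-0.0002],[-0.0002,.0001,-1]]))
im=cv2.imread("pics/w3.png")
ring("wrist",im,s,.095,.05,[.4356,.0561])
ring("top",cv2.imread("pics/top0.png"),None,.095,.05,[.4356,.0561])
zl=.1903-.0208+.0175
c=ring("wrist",im,s,zl,.0615,[.3665,-.0651],rowmax=235)
print(tocam(s,[c[0],c[1],zl]))
E
python3 t.py
```

```text
wrist ring centre [0.4366 0.0569 0.0496] n 104 med 0.0002664626704350498
top ring centre [0.437  0.0564 0.0523] n 180 med 0.0005437204113368788
wrist ring centre [ 0.367  -0.0636  0.0612] n 82 med 0.00011946854432004841
[ 0.0016 -0.0004  0.0033]
```

```bash
python3 -c "
from h import *
go([.4361,.0560,.122])"
```

```text
shift [ 0.14   -0.0048  0.0683] spin 0 yaw now 58.41
```

Call:
apply_moves(
  plan=[
    {"gripper": -1, "tx": 0.02, "ty": -0.001, "tz": 0, "spin": 0},
    {"gripper": -1, "tx": 0.06, "ty": -0.002, "tz": 0, "spin": 0},
    {"gripper": -1, "tx": 0.1, "ty": -0.004, "tz": 0, "spin": 0},
    {"gripper": -1, "tx": 0.13, "ty": -0.005, "tz": 0.01, "spin": 0},
    {"gripper": -1, "tx": 0.14, "ty": -0.005, "tz": 0.03, "spin": 0},
    {"gripper": -1, "tx": 0.14, "ty": -0.005, "tz": 0.055, "spin": 0},
    {"gripper": -1, "tx": 0.14, "ty": -0.005, "tz": 0.068, "spin": 0},
    {"gripper": -1, "tx": 0.14, "ty": -0.005, "tz": 0.068, "spin": 0},
  ],
)

```text
time: 5.05
ee_pos: [0.4348, 0.0555, 0.1204]
orientation: [[0.525, 0.851, -0.004], [0.851, -0.525, -0.001], [-0.003, -0.003, -1.0]]
contact_force: [-0.4, 0.7, -0.2]
opening: 0.13
grasp_force: 40.0
```

```bash
python3 -c "
from h import *
go([.4361,.0560,.114])
print(sensors.get_state()['contact_force'])"
```

```text
shift [0.0011 0.0009 0.0064] spin 0 yaw now 58.3
[-0.3861  0.6579 -0.2163]
```

Call:
apply_moves(
  plan=[
    {"gripper": -1, "tx": 0.0005, "ty": 0.0005, "tz": 0, "spin": 0},
    {"gripper": -1, "tx": 0.0005, "ty": 0.0005, "tz": 0, "spin": 0},
    {"gripper": -1, "tx": 0.0005, "ty": 0.0005, "tz": 0.002, "spin": 0},
    {"gripper": -1, "tx": 0.0005, "ty": 0.0005, "tz": 0.004, "spin": 0},
    {"gripper": -1, "tx": 0.0005, "ty": 0.0005, "tz": 0.006, "spin": 0},
    {"gripper": -1, "tx": 0.0005, "ty": 0.0005, "tz": 0.008, "spin": 0},
    {"gripper": -1, "tx": 0.0005, "ty": 0.0005, "tz": 0.0085, "spin": 0},
    {"gripper": -1, "tx": 0.0005, "ty": 0.0005, "tz": 0.0085, "spin": 0},
  ],
)

```text
time: 5.85
ee_pos: [0.4366, 0.0564, 0.1154]
orientation: [[0.522, 0.853, 0.001], [0.853, -0.522, -0.001], [-0.0, 0.001, -1.0]]
contact_force: [-9.3, -2.6, 29.7]
opening: 0.128
grasp_force: 40.0
```

Call:
apply_moves(
  plan=[
    {"gripper": -1, "tx": 0, "ty": 0, "tz": -0.002, "spin": 0},
    {"gripper": -1, "tx": 0, "ty": 0, "tz": -0.002, "spin": 0},
    {"gripper": 0, "tx": 0, "ty": 0, "tz": -0.002, "spin": 0},
    {"gripper": 0, "tx": 0, "ty": 0, "tz": -0.002, "spin": 0},
    {"gripper": 0, "tx": 0, "ty": 0, "tz": -0.002, "spin": 0},
    {"gripper": 0, "tx": 0, "ty": 0, "tz": -0.06, "spin": 0},
    {"gripper": 0, "tx": 0, "ty": 0, "tz": -0.08, "spin": 0},
    {"gripper": 0, "tx": 0, "ty": 0, "tz": -0.08, "spin": 0},
  ],
)

```text
time: 6.65
ee_pos: [0.4387, 0.0571, 0.1971]
orientation: [[0.522, 0.853, 0.006], [0.853, -0.522, 0.001], [0.004, 0.005, -1.0]]
contact_force: [0.5, -0.6, 0.1]
opening: 0.496
grasp_force: 0.0
```

```bash
cat >v.py <<'E'
import sys
from h import *
s=sensors.get_state();im=eyes.camera("wrist");cv2.imwrite(f"pics/{sys.argv[1]}.png",im)
print(s["ee_pos"],s["time"],s["opening"])
for z in map(float,sys.argv[4:]): print(z,end=" ");ring("wrist",im,s,z,.0613,[float(a) for a in sys.argv[2:4]],rowmax=240,band=.01)
E
python3 v.py w4 .4366 .0569 .1125 .1075 .0995
```

```text
[0.4387 0.0571 0.1971] 6.65 0.49604117938968784
0.1125 wrist ring centre [0.437  0.0579 0.0614] n 113 med 0.00018686842356881173
0.1075 wrist ring centre [0.4362 0.0566 0.0626] n 114 med 0.00014541062090739007
0.0995 wrist ring centre [0.4349 0.0545 0.0646] n 115 med 0.00014059689618066418
```

View pics/w4.png

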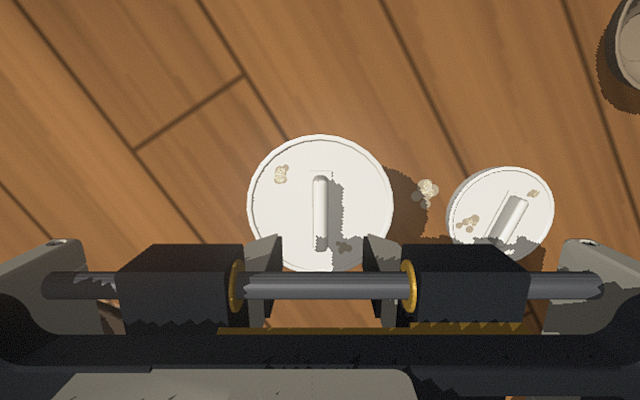

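```bash
python3 -c "
from h import *
go([.4366,.0575,.1165])
print(sensors.get_state()['ee_pos'])"
```

```text
shift [-0.     -0.0016  0.0787] spin 0 yaw now 58.54
[0.4377 0.0567 0.1952]
```

Call:
apply_moves(
  plan=[
    {"gripper": 0, "tx": 0, "ty": -0.0005, "tz": 0.04, "spin": 0},
    {"gripper": 0, "tx": 0, "ty": -0.0005, "tz": 0.077, "spin": 0},
    {"gripper": 0, "tx": 0, "ty": -0.0005, "tz": 0.077, "spin": 0},
    {"gripper": -1, "tx": 0, "ty": -0.0005, "tz": 0.077, "spin": 0},
    {"gripper": -1, "tx": 0, "ty": -0.0005, "tz": 0.077, "spin": 0},
    {"gripper": -1, "tx": 0, "ty": -0.0005, "tz": 0.077, "spin": 0},
    {"gripper": -1, "tx": 0, "ty": -0.0005, "tz": 0.077, "spin": 0},
    {"gripper": -1, "tx": 0, "ty": -0.0005, "tz": 0.077, "spin": 0},
  ],
)

```text
time: 7.5
ee_pos: [0.4362, 0.0567, 0.1171]
orientation: [[0.522, 0.853, 0.001], [0.853, -0.522, -0.0], [0.0, 0.001, -1.0]]
contact_force: [-0.0, -0.4, 2.4]
opening: 0.128
grasp_force: 40.0
```

```bash
python3 -c "
from h import *
go([.43,-.12,.1165])
s=sensors.get_state();print(s['ee_pos'],s['opening'],s['grasp_force'],s['contact_force'])"
```

```text
shift [-0.154   0.0869  0.0006] spin 0 yaw now 58.55
[0.4362 0.0567 0.1171] 0.12780613589645146 40.002171993255615 [-0.0045 -0.4413  2.3729]
```

Call:
apply_moves(
  plan=[
    {"gripper": -1, "tx": 0, "ty": 0, "tz": -0.03, "spin": 0},
    {"gripper": -1, "tx": -0.02, "ty": 0.011, "tz": -0.05, "spin": 0},
    {"gripper": -1, "tx": -0.06, "ty": 0.034, "tz": -0.05, "spin": 8},
    {"gripper": -1, "tx": -0.1, "ty": 0.056, "tz": -0.05, "spin": 16},
    {"gripper": -1, "tx": -0.135, "ty": 0.076, "tz": -0.04, "spin": 17},
    {"gripper": -1, "tx": -0.154, "ty": 0.087, "tz": 0, "spin": 17},
    {"gripper": -1, "tx": -0.154, "ty": 0.087, "tz": 0.045, "spin": 17},
    {"gripper": -1, "tx": -0.154, "ty": 0.087, "tz": 0.07, "spin": 17},
  ],
)

```text
time: 8.3
ee_pos: [0.4284, -0.121, 0.0445]
orientation: [[0.75, 0.662, -0.002], [0.662, -0.75, 0.0], [-0.001, -0.001, -1.0]]
contact_force: [0.1, 0.6, -0.6]
opening: 0.126
grasp_force: 40.0
```

Call:
apply_moves(
  plan=[
    {"gripper": -1, "tx": 0, "ty": 0, "tz": 0.012, "spin": 0},
    {"gripper": -1, "tx": 0, "ty": 0, "tz": 0.02, "spin": 0},
    {"gripper": -1, "tx": 0, "ty": 0, "tz": 0.0245, "spin": 0},
    {"gripper": -1, "tx": 0, "ty": 0, "tz": 0.0245, "spin": 0},
    {"gripper": 0, "tx": 0, "ty": 0, "tz": 0.0245, "spin": 0},
    {"gripper": 0, "tx": 0, "ty": 0, "tz": 0.0245, "spin": 0},
    {"gripper": 0, "tx": 0, "ty": 0, "tz": 0.0245, "spin": 0},
    {"gripper": 0, "tx": 0, "ty": 0, "tz": -0.02, "spin": 0},
  ],
)

```text
time: 9.1
ee_pos: [0.4269, -0.1195, 0.0637]
orientation: [[0.748, 0.663, -0.008], [0.664, -0.748, 0.002], [-0.005, -0.007, -1.0]]
contact_force: [-0.2, -0.6, -1.1]
opening: 0.423
grasp_force: 0.0
```

```bash
python3 -c "
from h import *
go([.5975,-.0902,.1],41.4)
s=sensors.get_state();print(s['ee_pos'],s['opening'],s['grasp_force'],s['contact_force'])"
```

```text
shift [ 0.1469  0.091  -0.0376] spin 0.17 yaw now 41.57
[ 0.4269 -0.1195  0.0637] 0.4227389032032741 0.0 [-0.2401 -0.6298 -1.0871]
```

Call:
apply_moves(
  plan=[
    {"gripper": 0, "tx": 0, "ty": 0, "tz": -0.02, "spin": 0},
    {"gripper": 0, "tx": 0.03, "ty": 0.02, "tz": -0.02, "spin": 0},
    {"gripper": 0, "tx": 0.07, "ty": 0.043, "tz": -0.02, "spin": 0},
    {"gripper": 0, "tx": 0.11, "ty": 0.068, "tz": -0.02, "spin": 0},
    {"gripper": 0, "tx": 0.135, "ty": 0.084, "tz": -0.02, "spin": 0},
    {"gripper": 0, "tx": 0.147, "ty": 0.091, "tz": -0.02, "spin": 0},
    {"gripper": 0, "tx": 0.147, "ty": 0.091, "tz": -0.02, "spin": 0},
    {"gripper": 0, "tx": 0.147, "ty": 0.091, "tz": -0.02, "spin": 0},
  ],
)

```text
time: 9.9
ee_pos: [0.5995, -0.0908, 0.0865]
orientation: [[0.748, 0.663, -0.001], [0.663, -0.748, -0.0], [-0.001, -0.001, -1.0]]
contact_force: [-0.1, -0.3, 0.1]
opening: 0.498
grasp_force: 0.0
```

```bash
python3 v.py w5 .5975 -.0902 .0175; python3 -c "
from h import *
go([.5975,-.0902,.0215],41.4)
s=sensors.get_state();print(s['ee_pos'],s['joint_velocities'])"
```

```text
[ 0.5995 -0.0908  0.0865] 9.9 0.49785637753840484
0.0175 wrist ring centre [ 0.5985 -0.0887  0.0612] n 109 med 0.00015218883352506596
shift [-0.0006 -0.0016  0.0651] spin 0.14 yaw now 41.54
[ 0.5991 -0.091   0.0866] [ 0.1968 -0.4801  0.0858  0.4123 -0.0134 -0.1042  0.0273]
```

Call:
apply_moves(
  plan=[
    {"gripper": 0, "tx": 0, "ty": -0.0015, "tz": 0.035, "spin": 0},
    {"gripper": 0, "tx": 0, "ty": -0.0015, "tz": 0.065, "spin": 0},
    {"gripper": 0, "tx": 0, "ty": -0.0015, "tz": 0.065, "spin": 0},
    {"gripper": -1, "tx": 0, "ty": -0.0015, "tz": 0.065, "spin": 0},
    {"gripper": -1, "tx": 0, "ty": -0.0015, "tz": 0.065, "spin": 0},
    {"gripper": -1, "tx": 0, "ty": -0.0015, "tz": 0.065, "spin": 0},
    {"gripper": -1, "tx": 0, "ty": -0.0015, "tz": 0.065, "spin": 0},
    {"gripper": -1, "tx": 0, "ty": -0.0015, "tz": 0.065, "spin": 0},
  ],
)

```text
time: 10.75
ee_pos: [0.5998, -0.0895, 0.0226]
orientation: [[0.748, 0.663, 0.001], [0.663, -0.748, -0.0], [0.001, 0.001, -1.0]]
contact_force: [-0.7, -0.4, 5.1]
opening: 0.129
grasp_force: 39.6
```

```bash
python3 -c "
from h import *
go([.4364,.0567,.126])
s=sensors.get_state();print(s['ee_pos'],s['opening'],s['grasp_force'],s['contact_force'])"
```

```text
shift [-0.0252 -0.2177 -0.1036] spin 0 yaw now 41.54
[ 0.5998 -0.0895  0.0226] 0.12873428433062556 39.648070335388184 [-0.6665 -0.3885  5.1366]
```

Call:
apply_moves(
  plan=[
    {"gripper": -1, "tx": 0, "ty": 0, "tz": -0.04, "spin": 0},
    {"gripper": -1, "tx": 0, "ty": 0, "tz": -0.085, "spin": 0},
    {"gripper": -1, "tx": -0.002, "ty": -0.02, "tz": -0.125, "spin": 0},
    {"gripper": -1, "tx": -0.007, "ty": -0.06, "tz": -0.13, "spin": 0},
    {"gripper": -1, "tx": -0.012, "ty": -0.105, "tz": -0.13, "spin": 0},
    {"gripper": -1, "tx": -0.017, "ty": -0.15, "tz": -0.13, "spin": 0},
    {"gripper": -1, "tx": -0.022, "ty": -0.19, "tz": -0.13, "spin": 0},
    {"gripper": -1, "tx": -0.0245, "ty": -0.2176, "tz": -0.13, "spin": 0},
  ],
)

```text
time: 11.55
ee_pos: [0.4341, 0.0586, 0.152]
orientation: [[0.747, 0.665, -0.0], [0.665, -0.747, -0.0], [-0.0, -0.0, -1.0]]
contact_force: [0.3, -0.3, -1.4]
opening: 0.128
grasp_force: 39.7
```

Call:
apply_moves(
  plan=[
    {"gripper": -1, "tx": 0, "ty": 0, "tz": 0.01, "spin": 0},
    {"gripper": -1, "tx": 0, "ty": 0, "tz": 0.02, "spin": 0},
    {"gripper": -1, "tx": 0, "ty": 0, "tz": 0.027, "spin": 0},
    {"gripper": -1, "tx": 0, "ty": 0, "tz": 0.027, "spin": 0},
    {"gripper": -1, "tx": 0, "ty": 0, "tz": 0.027, "spin": 0},
    {"gripper": -1, "tx": 0, "ty": 0, "tz": 0.027, "spin": 0},
    {"gripper": -1, "tx": 0, "ty": 0, "tz": 0.027, "spin": 0},
    {"gripper": -1, "tx": 0, "ty": 0, "tz": 0.027, "spin": 0},
  ],
)

```text
time: 12.35
ee_pos: [0.4368, 0.057, 0.1249]
orientation: [[0.748, 0.663, 0.0], [0.663, -0.748, 0.0], [0.0, 0.0, -1.0]]
contact_force: [-0.3, -0.3, -0.6]
opening: 0.127
grasp_force: 39.7
```

```bash
python3 -c "
from h import *
go([.437,.0572,.113])
s=sensors.get_state();print(s['ee_pos'],s['opening'],s['contact_force'])
im=eyes.camera('wrist');cv2.imwrite('pics/w6.png',im)
zl=s['ee_pos'][2]-.0226+.0175
c=ring('wrist',im,s,zl,.0613,[.437,.057],rowmax=235);print(tocam(s,[c[0],c[1],zl]))"
```

```text
shift [ 0.0003 -0.      0.0119] spin 0 yaw now 41.54
[0.4368 0.057  0.1249] 0.12730295904400182 [-0.2704 -0.2647 -0.5871]
wrist ring centre [0.4364 0.0573 0.061 ] n 77 med 0.00012131123633740692
[-0.0002 -0.0005  0.0051]
```

Call:
apply_moves(
  plan=[
    {"gripper": -1, "tx": 0, "ty": 0, "tz": 0.003, "spin": 0},
    {"gripper": -1, "tx": 0, "ty": 0, "tz": 0.005, "spin": 0},
    {"gripper": -1, "tx": 0, "ty": 0, "tz": 0.007, "spin": 0},
    {"gripper": -1, "tx": 0, "ty": 0, "tz": 0.009, "spin": 0},
    {"gripper": -1, "tx": 0, "ty": 0, "tz": 0.0105, "spin": 0},
    {"gripper": -1, "tx": 0, "ty": 0, "tz": 0.0105, "spin": 0},
    {"gripper": -1, "tx": 0, "ty": 0, "tz": 0.0105, "spin": 0},
    {"gripper": -1, "tx": 0, "ty": 0, "tz": 0.0105, "spin": 0},
  ],
)

```text
time: 13.2
ee_pos: [0.437, 0.0574, 0.1166]
orientation: [[0.749, 0.663, 0.002], [0.663, -0.749, -0.0], [0.001, 0.001, -1.0]]
contact_force: [-11.9, -0.8, 40.6]
opening: 0.129
grasp_force: 40.0
```

Call:
apply_moves(
  plan=[
    {"gripper": -1, "tx": 0, "ty": 0, "tz": -0.03, "spin": 0},
    {"gripper": -1, "tx": 0.001, "ty": 0.01, "tz": -0.045, "spin": 0},
    {"gripper": -1, "tx": 0.005, "ty": 0.045, "tz": -0.045, "spin": 0},
    {"gripper": -1, "tx": 0.01, "ty": 0.09, "tz": -0.045, "spin": 0},
    {"gripper": -1, "tx": 0.015, "ty": 0.135, "tz": -0.045, "spin": 0},
    {"gripper": -1, "tx": 0.02, "ty": 0.18, "tz": -0.02, "spin": 0},
    {"gripper": -1, "tx": 0.023, "ty": 0.21, "tz": 0.02, "spin": 0},
    {"gripper": -1, "tx": 0.0245, "ty": 0.2176, "tz": 0.06, "spin": 0},
  ],
)

```text
time: 14.0
ee_pos: [0.6022, -0.0935, 0.0531]
orientation: [[0.751, 0.66, 0.004], [0.66, -0.751, -0.002], [0.001, 0.004, -1.0]]
contact_force: [0.2, -0.3, -1.2]
opening: 0.128
grasp_force: 40.0
```

Call:
apply_moves(
  plan=[
    {"gripper": -1, "tx": 0, "ty": 0, "tz": 0.012, "spin": 0},
    {"gripper": -1, "tx": 0, "ty": 0, "tz": 0.022, "spin": 0},
    {"gripper": -1, "tx": 0, "ty": 0, "tz": 0.03, "spin": 0},
    {"gripper": -1, "tx": 0, "ty": 0, "tz": 0.031, "spin": 0},
    {"gripper": -1, "tx": 0, "ty": 0, "tz": 0.031, "spin": 0},
    {"gripper": 0, "tx": 0, "ty": 0, "tz": 0.031, "spin": 0},
    {"gripper": 0, "tx": 0, "ty": 0, "tz": 0.031, "spin": 0},
    {"gripper": 0, "tx": 0, "ty": 0, "tz": 0.031, "spin": 0},
  ],
)

```text
time: 14.8
ee_pos: [0.5997, -0.0895, 0.0239]
orientation: [[0.748, 0.663, 0.001], [0.663, -0.748, -0.0], [0.001, 0.001, -1.0]]
contact_force: [0.1, -0.1, 0.4]
opening: 0.343
grasp_force: 0.0
```

```bash
python3 -c "
from h import *
go([.633,.2575,.15],33)
s=sensors.get_state();print(s['ee_pos'],s['opening'],s['contact_force'])
"
```

```text
shift [ 0.2552 -0.2375 -0.1261] spin 8.55 yaw now 41.55
[ 0.5997 -0.0895  0.0239] 0.34290024922528384 [ 0.0704 -0.1165  0.433 ]
```

Call:
apply_moves(
  plan=[
    {"gripper": 0, "tx": 0, "ty": 0, "tz": -0.04, "spin": 0},
    {"gripper": 0, "tx": 0.01, "ty": -0.01, "tz": -0.08, "spin": 0},
    {"gripper": 0, "tx": 0.04, "ty": -0.038, "tz": -0.1, "spin": 8.5},
    {"gripper": 0, "tx": 0.075, "ty": -0.07, "tz": -0.1, "spin": 8.5},
    {"gripper": 0, "tx": 0.11, "ty": -0.102, "tz": -0.1, "spin": 8.5},
    {"gripper": 0, "tx": 0.145, "ty": -0.134, "tz": -0.1, "spin": 8.5},
    {"gripper": 0, "tx": 0.18, "ty": -0.167, "tz": -0.1, "spin": 8.5},
    {"gripper": 0, "tx": 0.21, "ty": -0.195, "tz": -0.1, "spin": 8.5},
  ],
)

```text
time: 15.6
ee_pos: [0.6268, 0.1988, 0.1236]
orientation: [[0.837, 0.547, 0.0], [0.547, -0.837, 0.001], [0.001, -0.001, -1.0]]
contact_force: [0.3, 0.6, 0.8]
opening: 0.503
grasp_force: 0.0
```

Call:
apply_moves(
  plan=[
    {"gripper": 0, "tx": 0.025, "ty": -0.036, "tz": 0, "spin": 0},
    {"gripper": 0, "tx": 0.038, "ty": -0.048, "tz": 0.015, "spin": 0},
    {"gripper": 0, "tx": 0.038, "ty": -0.048, "tz": 0.03, "spin": 0},
    {"gripper": 0, "tx": 0.038, "ty": -0.048, "tz": 0.03, "spin": 0},
    {"gripper": 0, "tx": 0.038, "ty": -0.048, "tz": 0.03, "spin": 0},
    {"gripper": 0, "tx": 0.038, "ty": -0.048, "tz": 0.03, "spin": 0},
    {"gripper": 0, "tx": 0.038, "ty": -0.048, "tz": 0.03, "spin": 0},
    {"gripper": 0, "tx": 0.038, "ty": -0.048, "tz": 0.03, "spin": 0},
  ],
)

```text
time: 16.4
ee_pos: [0.6332, 0.2561, 0.094]
orientation: [[0.839, 0.545, 0.001], [0.545, -0.839, 0.0], [0.001, 0.0, -1.0]]
contact_force: [0.4, -0.0, 1.0]
opening: 0.503
grasp_force: 0.0
```

```bash
python3 v.py w7 .6325 .2575 .0175; python3 -c "
from h import *
go([.6325,.2575,.0215],33)"
```

```text
[0.6332 0.2561 0.094 ] 16.4 0.5034736071257585
0.0175 wrist ring centre [0.6326 0.2591 0.0611] n 112 med 0.0001675569295394412
shift [ 0.0002 -0.0014  0.0723] spin 0.01 yaw now 33.01
```

View pics/w7.png

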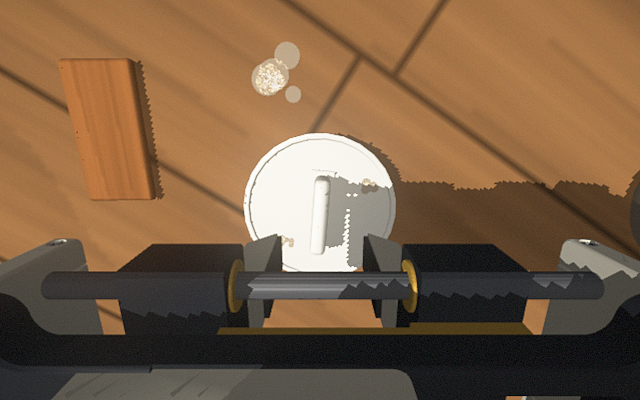

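The view is clean: lid 1 is centred at about (320,205), its bar runs parallel to the fingers, and the rib is well clear at (110,130). Descending to grasp.

Call:
apply_moves(
  plan=[
    {"gripper": 0, "tx": 0.001, "ty": -0.0025, "tz": 0.035, "spin": 0},
    {"gripper": 0, "tx": 0.001, "ty": -0.0025, "tz": 0.072, "spin": 0},
    {"gripper": 0, "tx": 0.001, "ty": -0.0025, "tz": 0.072, "spin": 0},
    {"gripper": -1, "tx": 0.001, "ty": -0.0025, "tz": 0.072, "spin": 0},
    {"gripper": -1, "tx": 0.001, "ty": -0.0025, "tz": 0.072, "spin": 0},
    {"gripper": -1, "tx": 0.001, "ty": -0.0025, "tz": 0.072, "spin": 0},
    {"gripper": -1, "tx": 0.001, "ty": -0.0025, "tz": 0.072, "spin": 0},
    {"gripper": -1, "tx": 0.001, "ty": -0.0025, "tz": 0.072, "spin": 0},
  ],
)

```text
time: 17.25
ee_pos: [0.6325, 0.2593, 0.0218]
orientation: [[0.838, 0.545, 0.001], [0.545, -0.838, 0.0], [0.001, 0.0, -1.0]]
contact_force: [0.4, 0.1, 2.5]
opening: 0.13
grasp_force: 39.4
```

```bash
python3 -c "
from h import *
go([.437,.0571,.126])
s=sensors.get_state();print(s['ee_pos'],s['opening'],s['grasp_force'],s['contact_force'])"
```

```text
shift [-0.2741  0.0629 -0.1044] spin 0 yaw now 33.05
[0.6325 0.2593 0.0218] 0.13005281911691488 39.43397283554077 [0.4283 0.0542 2.4825]
```

Call:
apply_moves(
  plan=[
    {"gripper": -1, "tx": 0, "ty": 0, "tz": -0.045, "spin": 0},
    {"gripper": -1, "tx": 0, "ty": 0, "tz": -0.09, "spin": 0},
    {"gripper": -1, "tx": -0.03, "ty": 0.007, "tz": -0.125, "spin": 0},
    {"gripper": -1, "tx": -0.075, "ty": 0.017, "tz": -0.13, "spin": 0},
    {"gripper": -1, "tx": -0.12, "ty": 0.027, "tz": -0.13, "spin": 0},
    {"gripper": -1, "tx": -0.165, "ty": 0.038, "tz": -0.13, "spin": 0},
    {"gripper": -1, "tx": -0.21, "ty": 0.048, "tz": -0.13, "spin": 0},
    {"gripper": -1, "tx": -0.25, "ty": 0.057, "tz": -0.13, "spin": 0},
  ],
)

```text
time: 18.05
ee_pos: [0.4519, 0.0735, 0.1514]
orientation: [[0.838, 0.545, 0.0], [0.545, -0.838, -0.001], [-0.0, 0.0, -1.0]]
contact_force: [0.1, -1.1, -0.2]
opening: 0.13
grasp_force: 39.5
```

Call:
apply_moves(
  plan=[
    {"gripper": -1, "tx": -0.018, "ty": 0.004, "tz": 0, "spin": 0},
    {"gripper": -1, "tx": -0.024, "ty": 0.006, "tz": 0.01, "spin": 0},
    {"gripper": -1, "tx": -0.024, "ty": 0.006, "tz": 0.02, "spin": 0},
    {"gripper": -1, "tx": -0.024, "ty": 0.006, "tz": 0.027, "spin": 0},
    {"gripper": -1, "tx": -0.024, "ty": 0.006, "tz": 0.027, "spin": 0},
    {"gripper": -1, "tx": -0.024, "ty": 0.006, "tz": 0.027, "spin": 0},
    {"gripper": -1, "tx": -0.024, "ty": 0.006, "tz": 0.027, "spin": 0},
    {"gripper": -1, "tx": -0.024, "ty": 0.006, "tz": 0.027, "spin": 0},
  ],
)

```text
time: 18.85
ee_pos: [0.4373, 0.0574, 0.1244]
orientation: [[0.838, 0.546, 0.0], [0.546, -0.838, 0.0], [0.0, 0.0, -1.0]]
contact_force: [0.4, -0.4, -1.0]
opening: 0.129
grasp_force: 39.5
```

```bash
python3 -c "
from h import *
go([.4367,.0571,.113])
s=sensors.get_state();print(s['ee_pos'],s['opening'],s['contact_force'])
im=eyes.camera('wrist');cv2.imwrite('pics/w8.png',im)
zl=s['ee_pos'][2]-.0218+.0175
c=ring('wrist',im,s,zl,.0613,[.437,.057],rowmax=235);print(tocam(s,[c[0],c[1],zl]))"
```

```text
shift [-0.0006 -0.0001  0.0114] spin 0 yaw now 33.08
[0.4373 0.0574 0.1244] 0.1292680272625659 [ 0.4351 -0.4066 -0.9908]
wrist ring centre [0.4366 0.0579 0.0609] n 72 med 0.00018940575964919437
[-0.0003 -0.0007  0.0043]
```

Call:
apply_moves(
  plan=[
    {"gripper": -1, "tx": -0.0006, "ty": 0.0004, "tz": 0.003, "spin": 0},
    {"gripper": -1, "tx": -0.0006, "ty": 0.0004, "tz": 0.005, "spin": 0},
    {"gripper": -1, "tx": -0.0006, "ty": 0.0004, "tz": 0.007, "spin": 0},
    {"gripper": -1, "tx": -0.0006, "ty": 0.0004, "tz": 0.009, "spin": 0},
    {"gripper": -1, "tx": -0.0006, "ty": 0.0004, "tz": 0.0105, "spin": 0},
    {"gripper": -1, "tx": -0.0006, "ty": 0.0004, "tz": 0.0105, "spin": 0},
    {"gripper": -1, "tx": -0.0006, "ty": 0.0004, "tz": 0.0105, "spin": 0},
    {"gripper": -1, "tx": -0.0006, "ty": 0.0004, "tz": 0.0105, "spin": 0},
  ],
)

```text
time: 19.7
ee_pos: [0.4367, 0.0564, 0.1138]
orientation: [[0.838, 0.545, 0.0], [0.545, -0.838, 0.0], [0.0, 0.0, -1.0]]
contact_force: [-0.5, -0.6, -0.7]
opening: 0.128
grasp_force: 39.5
```

This lid dropped over the rim without force at z .1138, where the other two stood at about .116 under 30–40 N, so it is the one that fits. Now pressing it in stages.

Call:
apply_moves(
  plan=[
    {"gripper": -1, "tx": 0, "ty": 0, "tz": 0.001, "spin": 0},
    {"gripper": -1, "tx": 0, "ty": 0, "tz": 0.002, "spin": 0},
    {"gripper": -1, "tx": 0, "ty": 0, "tz": 0.0025, "spin": 0},
    {"gripper": -1, "tx": 0, "ty": 0, "tz": 0.003, "spin": 0},
    {"gripper": -1, "tx": 0, "ty": 0, "tz": 0.0033, "spin": 0},
    {"gripper": -1, "tx": 0, "ty": 0, "tz": 0.0033, "spin": 0},
    {"gripper": -1, "tx": 0, "ty": 0, "tz": 0.0033, "spin": 0},
    {"gripper": -1, "tx": 0, "ty": 0, "tz": 0.0033, "spin": 0},
  ],
)

```text
time: 20.5
ee_pos: [0.4375, 0.0568, 0.1108]
orientation: [[0.838, 0.546, 0.002], [0.546, -0.838, 0.001], [0.002, 0.001, -1.0]]
contact_force: [3.1, 2.9, 5.1]
opening: 0.131
grasp_force: 39.8
```

Call:
apply_moves(
  plan=[
    {"gripper": -1, "tx": 0, "ty": 0, "tz": 0.0004, "spin": 0},
    {"gripper": -1, "tx": 0, "ty": 0, "tz": 0.0008, "spin": 0},
    {"gripper": -1, "tx": 0, "ty": 0, "tz": 0.0012, "spin": 0},
    {"gripper": -1, "tx": 0, "ty": 0, "tz": 0.0015, "spin": 0},
    {"gripper": -1, "tx": 0, "ty": 0, "tz": 0.0018, "spin": 0},
    {"gripper": -1, "tx": 0, "ty": 0, "tz": 0.002, "spin": 0},
    {"gripper": -1, "tx": 0, "ty": 0, "tz": 0.002, "spin": 0},
    {"gripper": -1, "tx": 0, "ty": 0, "tz": 0.002, "spin": 0},
  ],
)

```text
time: 21.3
ee_pos: [0.438, 0.057, 0.1092]
orientation: [[0.838, 0.546, 0.003], [0.546, -0.838, 0.001], [0.003, 0.001, -1.0]]
contact_force: [2.6, 1.8, 9.2]
opening: 0.127
grasp_force: 39.8
```

Call:
apply_moves(
  plan=[
    {"gripper": -1, "tx": 0, "ty": 0, "tz": 0.0005, "spin": 0},
    {"gripper": -1, "tx": 0, "ty": 0, "tz": 0.001, "spin": 0},
    {"gripper": -1, "tx": 0, "ty": 0, "tz": 0.0015, "spin": 0},
    {"gripper": -1, "tx": 0, "ty": 0, "tz": 0.002, "spin": 0},
    {"gripper": -1, "tx": 0, "ty": 0, "tz": 0.0025, "spin": 0},
    {"gripper": -1, "tx": 0, "ty": 0, "tz": 0.0025, "spin": 0},
    {"gripper": -1, "tx": 0, "ty": 0, "tz": 0.0025, "spin": 0},
    {"gripper": -1, "tx": 0, "ty": 0, "tz": 0.0025, "spin": 0},
  ],
)

```text
time: 22.1
ee_pos: [0.4379, 0.0571, 0.106]
orientation: [[0.838, 0.546, 0.002], [0.546, -0.838, 0.001], [0.002, 0.0, -1.0]]
contact_force: [6.8, 4.1, -3.1]
opening: 0.127
grasp_force: 39.8
```

Call:
apply_moves(
  plan=[
    {"gripper": 0, "tx": 0, "ty": 0, "tz": 0, "spin": 0},
    {"gripper": 0, "tx": 0, "ty": 0, "tz": 0, "spin": 0},
    {"gripper": 0, "tx": 0, "ty": 0, "tz": 0, "spin": 0},
    {"gripper": 0, "tx": 0, "ty": 0, "tz": -0.03, "spin": 0},
    {"gripper": 0, "tx": -0.0005, "ty": 0, "tz": -0.06, "spin": 0},
    {"gripper": 0, "tx": -0.0005, "ty": 0, "tz": -0.09, "spin": 0},
    {"gripper": 0, "tx": -0.0005, "ty": 0, "tz": -0.09, "spin": 0},
    {"gripper": 0, "tx": -0.0005, "ty": 0, "tz": -0.09, "spin": 0},
  ],
)

```text
time: 22.9
ee_pos: [0.4361, 0.0559, 0.1961]
orientation: [[0.838, 0.545, 0.001], [0.545, -0.838, -0.0], [0.0, 0.001, -1.0]]
contact_force: [0.5, 0.6, -0.1]
opening: 0.496
grasp_force: 0.0
```

```bash
python3 v.py w9 .4366 .0569 .1125 .1075 .0995; python3 -c "
from h import *
go([.4367,.057,.128])"
```

```text
[0.4361 0.0559 0.1961] 22.9 0.4963044657190911
0.1125 wrist ring centre [0.4411 0.0603 0.0579] n 114 med 0.00022037000582189256
0.1075 wrist ring centre [0.4399 0.0595 0.0591] n 117 med 0.00021485879671282598
0.0995 wrist ring centre [0.438  0.0583 0.061 ] n 122 med 0.000298170183805499
shift [ 0.0017 -0.0004  0.0673] spin 0 yaw now 33.04
```

Call:
apply_moves(
  plan=[
    {"gripper": -1, "tx": 0.001, "ty": 0, "tz": 0, "spin": 0},
    {"gripper": -1, "tx": 0.001, "ty": 0, "tz": 0.01, "spin": 0},
    {"gripper": -1, "tx": 0.001, "ty": 0, "tz": 0.03, "spin": 0},
    {"gripper": -1, "tx": 0.001, "ty": 0, "tz": 0.045, "spin": 0},
    {"gripper": -1, "tx": 0.001, "ty": 0, "tz": 0.05, "spin": 0},
    {"gripper": -1, "tx": 0.001, "ty": 0, "tz": 0.055, "spin": 0},
    {"gripper": -1, "tx": 0.001, "ty": 0, "tz": 0.065, "spin": 0},
    {"gripper": -1, "tx": 0.001, "ty": 0, "tz": 0.067, "spin": 0},
  ],
)

```text
time: 23.75
ee_pos: [0.4367, 0.0566, 0.1281]
orientation: [[0.838, 0.545, -0.001], [0.545, -0.838, -0.0], [-0.001, -0.0, -1.0]]
contact_force: [0.1, -0.3, -0.1]
opening: 0.006
grasp_force: 0.0
```

Call:
apply_moves(
  plan=[
    {"gripper": -1, "tx": 0, "ty": 0, "tz": 0.002, "spin": 0},
    {"gripper": -1, "tx": 0, "ty": 0, "tz": 0.004, "spin": 0},
    {"gripper": -1, "tx": 0, "ty": 0, "tz": 0.005, "spin": 0},
    {"gripper": -1, "tx": 0, "ty": 0, "tz": 0.006, "spin": 0},
    {"gripper": -1, "tx": 0, "ty": 0, "tz": 0.0065, "spin": 0},
    {"gripper": -1, "tx": 0, "ty": 0, "tz": 0.0065, "spin": 0},
    {"gripper": -1, "tx": 0, "ty": 0, "tz": 0.0065, "spin": 0},
    {"gripper": -1, "tx": 0, "ty": 0, "tz": 0.0065, "spin": 0},
  ],
)

```text
time: 24.55
ee_pos: [0.4371, 0.0567, 0.1225]
orientation: [[0.838, 0.545, 0.0], [0.545, -0.838, -0.0], [0.0, 0.0, -1.0]]
contact_force: [0.2, 0.8, 0.2]
opening: 0.007
grasp_force: 0.0
```

Call:
apply_moves(
  plan=[
    {"gripper": -1, "tx": 0, "ty": 0, "tz": 0.0005, "spin": 0},
    {"gripper": -1, "tx": 0, "ty": 0, "tz": 0.001, "spin": 0},
    {"gripper": -1, "tx": 0, "ty": 0, "tz": 0.0015, "spin": 0},
    {"gripper": -1, "tx": 0, "ty": 0, "tz": 0.0018, "spin": 0},
    {"gripper": -1, "tx": 0, "ty": 0, "tz": 0.0018, "spin": 0},
    {"gripper": -1, "tx": 0, "ty": 0, "tz": 0.0018, "spin": 0},
    {"gripper": -1, "tx": 0, "ty": 0, "tz": 0.0018, "spin": 0},
    {"gripper": -1, "tx": 0, "ty": 0, "tz": 0.0018, "spin": 0},
  ],
)

```text
time: 25.35
ee_pos: [0.4372, 0.0567, 0.1221]
orientation: [[0.838, 0.545, 0.001], [0.545, -0.838, -0.0], [0.001, 0.001, -1.0]]
contact_force: [-6.9, -2.5, 24.5]
opening: 0.01
grasp_force: 12.7
```

Call:
apply_moves(
  plan=[
    {"gripper": -1, "tx": 0, "ty": 0, "tz": -0.02, "spin": 0},
    {"gripper": -1, "tx": 0, "ty": 0, "tz": -0.05, "spin": 0},
    {"gripper": -1, "tx": -0.02, "ty": 0.02, "tz": -0.1, "spin": 0},
    {"gripper": -1, "tx": -0.05, "ty": 0.05, "tz": -0.12, "spin": 0},
    {"gripper": -1, "tx": -0.08, "ty": 0.09, "tz": -0.12, "spin": 0},
    {"gripper": -1, "tx": -0.08, "ty": 0.13, "tz": -0.12, "spin": 0},
    {"gripper": -1, "tx": -0.08, "ty": 0.17, "tz": -0.12, "spin": 0},
    {"gripper": -1, "tx": -0.08, "ty": 0.18, "tz": -0.12, "spin": 0},
  ],
)

```text
time: 26.15
ee_pos: [0.4695, -0.1421, 0.2407]
orientation: [[0.841, 0.541, 0.001], [0.541, -0.841, -0.002], [0.0, 0.002, -1.0]]
contact_force: [-0.3, -0.1, 0.6]
opening: 0.001
grasp_force: 0.0
```

```bash
python3 -c "
from h import *
for n in('scene','top'): cv2.imwrite(f'pics/{n}9.png',eyes.camera(n))
im=cv2.imread('pics/scene9.png');cv2.imwrite('pics/sc9.png',cv2.resize(im[120:340,130:530],None,fx=2,fy=2))
for z in(.0995,.1075): ring('top',cv2.imread('pics/top9.png'),None,z,.0615,[.437,.057])"
```

```text
top ring centre [0.4379 0.0566 0.0635] n 180 med 0.0005647556775585094
top ring centre [0.4375 0.0563 0.0631] n 180 med 0.0005884788536944935
```

View pics/sc9.png

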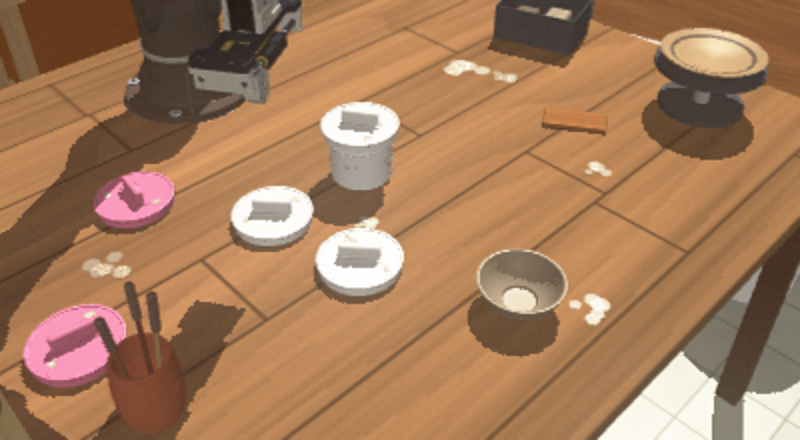

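The lid is seated level on the tub at crop pixel (360,125): its bar top held at 0.1221 m under 24 N, against 0.122 m for fully home. The other two white lids lie flat at (272,213) and (360,262), and the bowl, pot and rib look untouched.

```bash
python3 -c "
from station import hand_in
print(hand_in())"
```

```text
the job is handed in; nothing more can be done
None
```

The tub is closed with the third lid I tried, the one that started on the robot's left, pressed fully home and level; the two lids that don't fit lie flat and right way up on the bench, and the job was handed in at about 26 s.

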